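# Heft the pirks and pack the leaded one

## Task

Three freshly painted pirks lie in the slots of the steel rack and look alike, but only one has had its lead core put in, which you can tell only by the weight. Find it by hefting, lay it down, not dropped, in the empty long bay at the front of the orange tackle box and press the box lid fully shut; the two unleaded ones must end up lying in rack slots. Leave the other things on the table where they are.

Things in the scene. Friction and masses are not known exactly. Their poses are not given: they have to be found in the camera images.
- pirk_a: one of three identical-looking wooden pirks, a bar 160 long x 32 wide x 26 high, brass eyes reaching 92 from the middle; red at +y. Origin: centre of the underside; y along it, x across its flat sides (grip anywhere in the middle 140), z up. Lies level in a rack slot. One (not always the same) has the lead core and weighs 340 to 480 g; the other two 85 to 120 g. Balances at its middle
- pirk_b: one of three identical-looking wooden pirks, a bar 160 long x 32 wide x 26 high, brass eyes reaching 92 from the middle; red at +y. Origin: centre of the underside; y along it, x across its flat sides (grip anywhere in the middle 140), z up. Lies level in a rack slot. One (not always the same) has the lead core and weighs 340 to 480 g; the other two 85 to 120 g. Balances at its middle
- pirk_c: one of three identical-looking wooden pirks, a bar 160 long x 32 wide x 26 high, brass eyes reaching 92 from the middle; red at +y. Origin: centre of the underside; y along it, x across its flat sides (grip anywhere in the middle 140), z up. Lies level in a rack slot. One (not always the same) has the lead core and weighs 340 to 480 g; the other two 85 to 120 g. Balances at its middle
- rack: fixed steel rack 250 (x) x 140 (y) x 82 high: two notched rails, 4 thick, at y = -50 and +50, tied by low rods at the ends. Slots at x = -85, 0, +85, 38 wide, floors 60 above the table, teeth to 82. A pirk lies along y across both rails with nothing under it between them. Origin: centre of the underside, on the table; z up
- tackle_box: fixed orange tackle box 180 (x) x 290 (y) x 80 high without lid, walls and floor 4; front with grey press button latch at -x, hinge at +x. Empty front bay: x -86 to 0, y -141 to +141, floor 4 above the table, divider behind it (x 0 to 3) 54 high. Rear bays hold spools, leads, a lure case. Origin: centre of the underside, on the table; z up
- box_lid (a joint): lid angle, rad: 0 shut, pi/2 upright; starts 1.5 to 1.7, stop 1.85. Lid 190 from hinge to free edge, 302 along y; its flat outer face lies 23 outward of the hinge line; folded handle 8 proud, 67 to 83 from the hinge. Stiff hinge (0.3 N m): stays where left; 1 to 4 N at the edge moves it; no catch, firm stop when shut
- lid_hinge (a point): middle of the lid's hinge line, in the tackle box frame at x = +93, y = 0, z = 80.5; the hinge line runs along the box's y
- lid_edge (a point): middle of the lid's free edge, 190 from the hinge line; in the lid's closed pose it lies over the front wall (box frame x = -97, z = 92)
- reel: bystander: silver multiplier fishing reel standing on its foot, 75 x 125 x 86 high; origin under its middle
- float_red: bystander: red and white drum-shaped plastic float standing up, 69 across, 112 high; origin centre of its underside
- float_yellow: bystander: yellow and blue drum-shaped plastic float standing up, 69 across, 112 high; origin centre of its underside
- mug: bystander: blue mug, 82 across, 95 high; origin centre of its underside
- line_spool: bystander: spool of green line lying flat, 92 across, 54 high; origin centre of its underside
- paint_tin: bystander: small red paint tin with its lid on, 76 across, 82 high; origin centre of its underside
- screwdriver: bystander: screwdriver lying on the table; origin under its middle

How it is judged:
By the outcome, as a careful person would: the job done as asked, in the order asked, and still so for the second after the job is handed in, with the robot touching nothing.
It also fails if it takes over 70 s, if anything falls off the work surface, if the arm or the gripper's body presses on something with over 40 N, if the wrist force passes 120 N, or if a joint passes its speed limit or range.

## Robot

A 6-joint arm with a two-finger parallel gripper is mounted at the origin on the work surface. World frame = base frame: x ahead of the robot, y to its left, z up, the work surface at z = 0. Lengths are in m, angles in degrees, forces in N, time in s.
With the tool pointing down it reaches from about 0.15 to 0.775 m from the base axis. Payload 6.1 kg.
Tool frame: the origin (TCP) lies at the very end of the fingers, on their centre line; the grasp point (between the pads) lies env.grasp_offset behind it (env.grasp_offset is the distance from the TCP to the grasp point, in m); z points along the fingers, y is the line along which they close (so a half turn about z gives the same grasp; the last joint's range is limited). The gripper opens to 85 mm and grips with 20 to 120 N. Pads are 22 mm wide; open, the fingers measure 114 mm over their backs; the gripper's body (76 mm by 85 mm) begins 54 mm behind the grasp point. The pads swing forward as they close: fully open they stand 13 mm farther back than shut.
Start: joints at [67.093, 7.208, -2.269, 80.523, 0, 90], TCP at [0.204, 0.484, 0.231] pointing down, gripper open.
Joint ranges: [-155.77, 155.77], [-54.66, 111.73], [-72.52, 77.12], [-102.08, 115.82], [-83.92, 84.16], [-180, 180]. Speed limits (degrees/s): [136.94, 136.94, 172.46, 180, 180, 180].

## Interface

Orientations are given as a 3x3 rotation matrix whose columns are the frame's x, y, z axes.
In Python, from workcell import env, viewer, probe_bus gives the robot as it stands (env), with the cameras (viewer) and the readings (probe_bus).
- The arm moves only by the shell command python3 shift.py FILE [OPENING], which reads ROWS from the file FILE. ROWS is a JSON list that holds a single list of rows (three levels of brackets), with 1 to 20 rows, each of 4 numbers: dx, dy, dz in m, then a turn about the tool's z in degrees; each row is the pose to reach, as a shift and turn from the pose commanded when the command began, along the tool's axes at that moment; what a row does not reach only later rows make up. A row lasts 1/10 s, in which the tool goes at most 0.05 m and 8.59 degrees, less where a joint would pass 70% of its speed; a pose out of reach is approached as far as the arm can. OPENING is the finger opening in m, set as the command begins (- or left out keeps the last). The fingers move at their own pace and stop on an object; the grip force is fixed at half the most. Time passes only in rows, so rows that do not move let the fingers close. It prints the time, the measured TCP pose, the force, the opening and the grip force at its end. Input that does not fit is refused with a message, and nothing moves.
- probe_bus.sense(): the state, without advancing time (a new reading comes with each control period).
- viewer.grab_frame(name): name is "scene" or "top" or "wrist"; returns a dict with "image" (400x640x3 uint8, blue, green, red), "camera_matrix" (3x3 intrinsics, pixels), "R" (3x3) and "t" (3): a world point X has camera coordinates R X + t. Camera axes: x right, y down, z forward; pixel columns grow to the right and rows downward; lengths in m; the calibration is good to about 2 mm. A picture is of the moment at which its call begins. There is no depth.
- env.close_job(): hands the job in; it is judged then, once.
The state is a dict: "time": time; "qpos": joint angles; "dq": joint speeds; "joint_efforts": joint torques, N m; "tool_pos": TCP position; "ee_rot": TCP orientation; "force": force on the tool from outside, world axes, zero at the start; "wrist_torque": the same for the moment, N m; "grip_width": finger opening in m; "grip_force": force on a finger pad.
Only numpy, scipy, OpenCV 4.12 (cv2) and the standard library are available. Lean on these libraries where they do the work, as an engineer would, in place of code of your own. Each camera call takes 0.05 s, during which the arm holds its last target. There are 200 camera calls.

## Working session

There is one attempt and no reset: what is moved stays moved. The work goes in short steps, Python scripts to look and compute and a shell command to move; the robot and the scene stay as the last step left them, time stands still between calls to the robot, and variables do not carry over. Pictures are saved under pics/ and viewed, at most 11 in all, crops included, and the job is handed in when it is done.

```bash
ls; mkdir -p pics; python3 - <<'E'
from workcell import env, viewer, probe_bus
import cv2,numpy as np
s=probe_bus.sense();print(s['tool_pos'],s['ee_rot'],s['force'],env.grasp_offset,s['grip_width'])
for n in('scene','top'):
    f=viewer.grab_frame(n);cv2.imwrite(f'pics/{n}0.png',f['image']);np.savez(f'pics/{n}0.npz',**f)
    print(n,f['camera_matrix'].tolist(),(-f['R'].T@f['t']).round(3),f['R'].round(3).tolist())
E
```

```text
pics
shift.py
workcell.py
[0.20419196 0.48320059 0.230534  ] [[-9.21127023e-01  3.89261615e-01 -6.35260056e-04]
 [ 3.89262133e-01  9.21125870e-01 -1.45729624e-03]
 [ 1.78849831e-05 -1.58963763e-03 -9.99998736e-01]] [-0.237407    0.3574999   0.36990532] 0.0187 0.08536455421396447
scene [[374.3619078972618, 0.0, 319.42723977351005], [0.0, 374.3619078972618, 200.93272381272027], [0.0, 0.0, 1.0]] [ 1.459 -0.337  0.888] [[0.39, 0.921, -0.02], [0.57, -0.258, -0.78], [-0.724, 0.293, -0.625]]
top [[480.4972418829018, 0.0, 320.7801087652016], [0.0, 480.4972418829018, 201.69287398497107], [0.0, 0.0, 1.0]] [0.324 0.023 1.418] [[-0.028, -0.999, -0.022], [-0.986, 0.031, -0.164], [0.164, 0.017, -0.986]]
```

View pics/scene0.png

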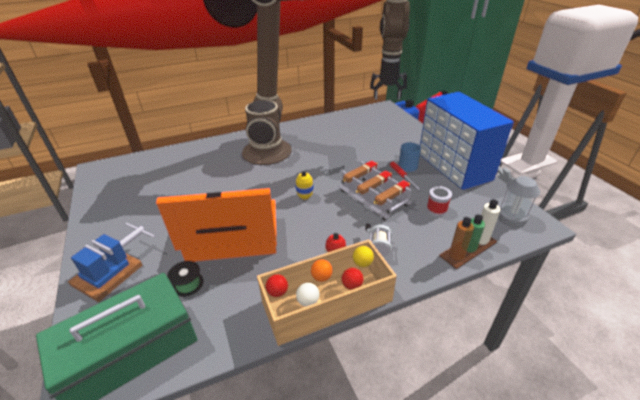

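View pics/top0.png

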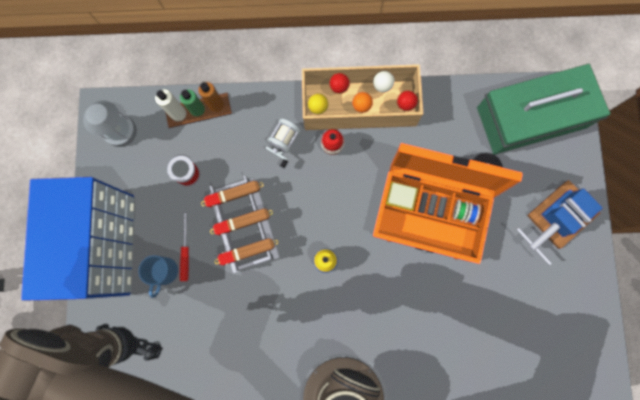

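The scene view shows the box lid up (lid about 220,225) and the rack with three pirks (about 375,185). In the top view the rack is at about (240,222), red ends left (+y). The box is at about (435,215), front towards the robot. The yellow float (325,260) is between them, and the reel and red float are behind it.

```bash
cat > h.py <<'E'
import cv2,numpy as np
def load(p):
    f=np.load(p); return f
def ray(f,u,v,z):
    d=f['R'].T@np.linalg.solve(f['camera_matrix'],np.array([u,v,1.])); c=-f['R'].T@f['t']
    return c+d*(z-c[2])/d[2]
def proj(f,X):
    p=f['camera_matrix']@(f['R']@np.asarray(X,float)+f['t']); return p[:2]/p[2]
E
python3 - <<'E'
from h import *
f=load('pics/top0.npz');im=f['image'];hsv=cv2.cvtColor(im,cv2.COLOR_BGR2HSV)
m=cv2.inRange(hsv,(0,110,70),(16,255,255))|cv2.inRange(hsv,(172,110,70),(180,255,255))
def show(m,x0,x1,y0,y1,z,amin):
    mm=np.zeros_like(m);mm[y0:y1,x0:x1]=m[y0:y1,x0:x1]
    for c in cv2.findContours(mm,cv2.RETR_EXTERNAL,cv2.CHAIN_APPROX_NONE)[0]:
        if cv2.contourArea(c)<amin: continue
        r=cv2.minAreaRect(c);b=cv2.boxPoints(r)
        P=np.array([ray(f,*q,z)[:2] for q in b])
        e=[P[1]-P[0],P[2]-P[1]];L=[np.linalg.norm(k) for k in e];l=e[int(L[1]>L[0])]
        print(np.round(r[0],1),cv2.contourArea(c),'ctr',P.mean(0).round(4),'dims',np.round(L,3),'ang',np.degrees(np.arctan2(l[1],l[0])).round(1))
show(m,190,285,170,275,.086,150)
a=cv2.resize(im[165:280,190:290],None,fx=4,fy=4,interpolation=cv2.INTER_CUBIC)
b=cv2.resize(im[140:265,368:528],None,fx=5,fy=5,interpolation=cv2.INTER_CUBIC)[:600]
cv2.imwrite('pics/box.png',b);cv2.imwrite('pics/rk.png',a)
E
```

```text
[225.6 257.5] 171.5 ctr [0.3974 0.3139] dims [0.048 0.032] ang -76.4
[255.6 247.9] 344.5 ctr [0.4214 0.2303] dims [0.1   0.031] ang -73.2
[220.9 227.7] 174.5 ctr [0.4808 0.3275] dims [0.049 0.036] ang -73.1
[250.8 217.9] 341.0 ctr [0.5059 0.2434] dims [0.1   0.032] ang -73.1
[212.1 199.6] 171.5 ctr [0.5614 0.3529] dims [0.048 0.034] ang -77.5
[241.4 190.1] 329.5 ctr [0.586  0.2699] dims [0.1   0.032] ang -72.2
```

View pics/box.png

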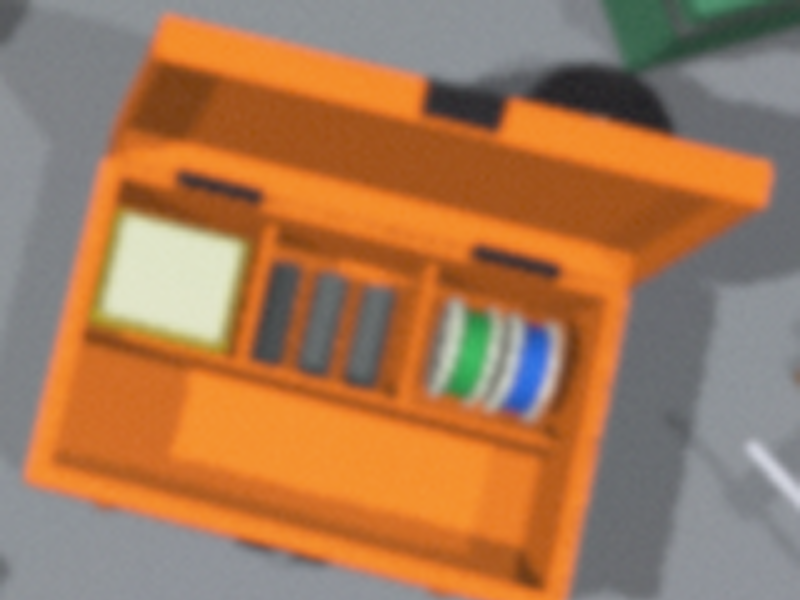

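View pics/rk.png

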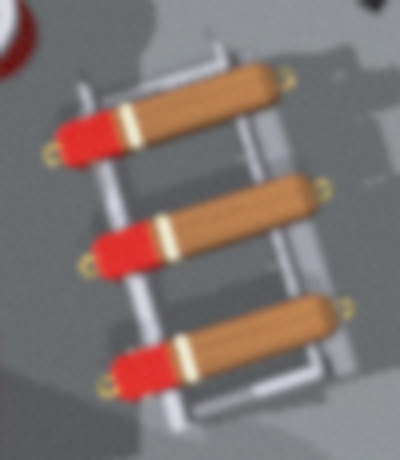

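Box crop: rim corners are at about (28,483), (570,600), (110,160) and (630,290), with the lid's free edge from (165,15) to (775,165). Rack crop: the three pirks lie level in their slots, red ends upper left.

```bash
python3 - <<'E'
from h import *
f=load('pics/top0.npz')
px=lambda x,y:(368+(x+.5)/5-.5,140+(y+.5)/5-.5)
C={k:ray(f,*px(*v),.08)[:2] for k,v in dict(FL=(28,483),FR=(570,605),RL=(106,158),RR=(632,285)).items()}
for k in C:print(k,C[k].round(4))
fl=C['FL']-C['FR'];print('width',np.linalg.norm(fl),'yaw',np.degrees(np.arctan2(fl[1],fl[0]))-90)
s=C['RL']-C['FL'];print('side',np.linalg.norm(s),np.degrees(np.arctan2(s[1],s[0])))
s=C['RR']-C['FR'];print('side',np.linalg.norm(s),np.degrees(np.arctan2(s[1],s[0])))
for z in(.25,.27):
  for p in((165,15),(775,165)):print('lid',z,ray(f,*px(*p),z).round(4))
# fit box pose to front corners
yaw=np.arctan2(fl[1],fl[0])-np.pi/2
R=np.array([[np.cos(yaw),-np.sin(yaw)],[np.sin(yaw),np.cos(yaw)]])
o=np.mean([C['FL']-R@[-.09,.145],C['FR']-R@[-.09,-.145]],0);print('origin',o)
print('bay',o+R@[-.043,0],'hinge',o+R@[.093,0],'behind',o+R@[.14,0])
# lid angle check: free-edge outer corners for trial angles, both views
g=load('pics/scene0.npz')
for th in(1.5,1.6,1.7):
  x=.093-.19*np.cos(th)+.023*np.sin(th);z=.0805+.19*np.sin(th)+.023*np.cos(th)
  for y in(.151,-.151):
    q=o+R@[x,y];a=proj(f,[*q,z]);print(th,'top crop',((a-[368,140])*5).round(),'scene',proj(g,[*q,z]).round())
E
```

```text
FL [ 0.4447 -0.097 ]
FR [ 0.3687 -0.3909]
RL [ 0.6284 -0.1497]
RR [ 0.5457 -0.4401]
width 0.303524526146167 yaw -14.502551194902907
side 0.19109641731508342 -16.020803221458877
side 0.18372526745837783 -15.541505576558425
lid 0.25 [ 0.662  -0.1611  0.25  ]
lid 0.25 [ 0.5752 -0.4564  0.25  ]
lid 0.27 [ 0.6562 -0.1579  0.27  ]
lid 0.27 [ 0.5709 -0.4482  0.27  ]
origin [ 0.49381678 -0.26647181]
bay [ 0.45218691 -0.25570362] hinge [ 0.58385347 -0.28976116] behind [ 0.62935589 -0.30153105]
1.5 top crop [142.  63.] scene [271. 187.]
1.5 top crop [757. 195.] scene [159. 198.]
1.6 top crop [149.  27.] scene [271. 191.]
1.6 top crop [762. 158.] scene [158. 203.]
1.7 top crop [156.  -6.] scene [272. 196.]
1.7 top crop [765. 123.] scene [157. 209.]
```

```bash
cat >> h.py <<'E'
def goal(x,y,z,ty):
    """shift (tool axes) and turn to bring TCP to x,y,z with tool y axis at world angle ty (deg)"""
    from workcell import env, viewer, probe_bus
    s=probe_bus.sense();R=np.array(s['ee_rot']);d=R.T@(np.array([x,y,z])-s['tool_pos'])
    cur=np.degrees(np.arctan2(R[1,1],R[0,1]));t=(cur-ty+90)%180-90
    print('shift',d.round(4),'turn',round(t,2),'dist',np.linalg.norm(d).round(3),'t',s['time'],'F',np.round(s['force'],2),'w',round(s['grip_width'],4),'tcp',np.round(s['tool_pos'],4),'ty',cur.round(2))
E
python3 -c "
from h import *
goal(.4971,.2728,.22,16.3)"
```

```text
shift [-0.3517 -0.0798  0.0108] turn 50.79 dist 0.361 t 0.1 F [ 0.63  0.49 -0.11] w 0.0857 tcp [0.2042 0.4833 0.2306] ty 67.09
5:connect(sys.argv[1:4])
```

```bash
T='';echo '[[[-0.352,-0.08,0.01,50.8],[-0.352,-0.08,0.01,50.8],[-0.352,-0.08,0.01,50.8],[-0.352,-0.08,0.01,50.8],[-0.352,-0.08,0.01,50.8],[-0.352,-0.08,0.01,50.8],[-0.352,-0.08,0.01,50.8],[-0.352,-0.08,0.01,50.8],[-0.352,-0.08,0.01,50.8],[-0.352,-0.08,0.01,50.8],[-0.352,-0.08,0.01,50.8]]]' > mv.in && python3 shift.py mv.in .06
python3 - <<'E'
from h import *
from workcell import env, viewer, probe_bus
f=viewer.grab_frame('wrist');cv2.imwrite('pics/w1.png',f['image']);np.savez('pics/w1.npz',**f)
print((-f['R'].T@f['t']).round(3))
goal(.4971,.2728,.22,16.3)
E
```

```text
time: 1.2
tool_pos: [0.4962, 0.2739, 0.2214]
ee_rot: [[-0.282, 0.959, -0.0], [0.959, 0.282, 0.0], [0.0, -0.0, -1.0]]
force: [0.0, 0.4, 0.1]
grip_width: 0.06
grip_force: 0.0
[0.474 0.353 0.364]
shift [-0.0014  0.0005  0.0015] turn 0.12 dist 0.002 t 1.25 F [ 0.3  -0.52 -0.18] w 0.0601 tcp [0.4962 0.274  0.2215] ty 16.42
```

View pics/w1.png

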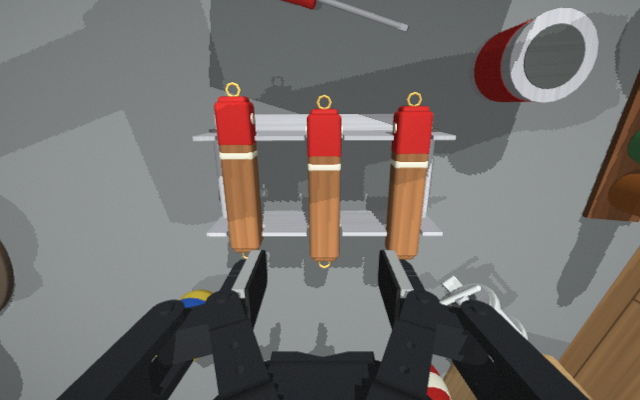

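Wrist view: three pirks lie parallel in the slots. Their eyes are at about (233,89)/(246,255), (324,102)/(324,264) and (414,99)/(405,255), and the cream bands are at row ~160.

```bash
python3 - <<'E'
from h import *
f=load('pics/w1.npz')
for n,(a,b) in dict(P1=((233,89),(246,255)),P2=((324,102),(324,264)),P3=((414,99),(405,255))).items():
    A=ray(f,*a,.073)[:2];B=ray(f,*b,.073)[:2];d=A-B
    print(n,((A+B)/2).round(4),np.linalg.norm(d).round(3),'ang-90',(np.degrees(np.arctan2(d[1],d[0]))-90).round(2))
goal(.413,.2595,.066,16.3)
E
```

```text
P1 [0.4135 0.2589] 0.174 ang-90 15.72
P2 [0.4993 0.2723] 0.174 ang-90 16.57
P3 [0.5815 0.3039] 0.165 ang-90 18.65
shift [ 0.0096 -0.0839  0.1555] turn 0.12 dist 0.177 t 1.25 F [ 0.3  -0.52 -0.18] w 0.0601 tcp [0.4962 0.274  0.2215] ty 16.42
```

```bash
echo '[[[0.010,-0.040,0.04,0],[0.010,-0.083,0.07,0],[0.010,-0.083,0.07,0],[0.010,-0.083,0.10,0],[0.010,-0.083,0.125,0],[0.010,-0.083,0.145,0],[0.010,-0.083,0.155,0],[0.010,-0.083,0.155,0],[0.010,-0.083,0.155,0]]]' > mv.in && python3 shift.py mv.in .06
echo '[[[0,0,0,0],[0,0,0,0],[0,0,0,0],[0,0,0,0],[0,0,0,0],[0,0,0,0]]]' > mv.in && python3 shift.py mv.in 0
echo '[[[0,0,-0.005,0],[0,0,-0.015,0],[0,0,-0.025,0],[0,0,-0.03,0],[0,0,-0.03,0],[0,0,-0.03,0],[0,0,-0.03,0]]]' > mv.in && python3 shift.py mv.in 
echo '[[[0,0,0,0],[0,0,0,0]]]' > mv.in && python3 shift.py mv.in 
```

```text
time: 2.15
tool_pos: [0.4153, 0.2599, 0.0673]
ee_rot: [[-0.281, 0.96, 0.001], [0.96, 0.281, 0.001], [0.0, 0.001, -1.0]]
force: [0.3, 0.4, -0.4]
grip_width: 0.0601
grip_force: 0.0
time: 2.75
tool_pos: [0.4157, 0.2597, 0.0676]
ee_rot: [[-0.281, 0.96, 0.002], [0.96, 0.281, 0.002], [0.001, 0.002, -1.0]]
force: [-0.7, 0.1, 6.7]
grip_width: 0.0307
grip_force: 60.1
time: 3.45
tool_pos: [0.4147, 0.259, 0.0959]
ee_rot: [[-0.281, 0.96, -0.001], [0.96, 0.281, -0.0], [-0.0, -0.001, -1.0]]
force: [0.6, 0.9, -1.6]
grip_width: 0.0305
grip_force: 59.4
time: 3.65
tool_pos: [0.4148, 0.2591, 0.096]
ee_rot: [[-0.281, 0.96, -0.001], [0.96, 0.281, -0.0], [-0.0, -0.001, -1.0]]
force: [0.2, 0.3, -0.9]
grip_width: 0.0307
grip_force: 59.4
```

```bash
echo '[[[0,0,0.008,0],[0,0,0.016,0],[0,0,0.022,0],[0,0,0.026,0],[0,0,0.029,0],[0,0,0.029,0],[0,0,0.029,0]]]' > mv.in && python3 shift.py mv.in
echo '[[[0,0,0,0],[0,0,0,0],[0,0,0,0]]]' > mv.in && python3 shift.py mv.in .06
python3 -c "
from h import *
goal(.498,.2725,.066,16.5)"
```

```text
time: 4.35
tool_pos: [0.4148, 0.2591, 0.0676]
ee_rot: [[-0.281, 0.96, -0.0], [0.96, 0.281, -0.0], [-0.0, -0.0, -1.0]]
force: [-3.0, -2.4, 4.9]
grip_width: 0.0309
grip_force: 59.9
time: 4.65
tool_pos: [0.4151, 0.2593, 0.0672]
ee_rot: [[-0.281, 0.96, 0.0], [0.96, 0.281, 0.0], [0.0, 0.0, -1.0]]
force: [-0.5, 1.2, -0.4]
grip_width: 0.06
grip_force: 0.0
shift [-0.0106  0.0832  0.0012] turn -0.2 dist 0.084 t 4.65 F [-0.51  1.16 -0.41] w 0.06 tcp [0.4151 0.2593 0.0672] ty 16.3
```

Pirk 1 is light and back in its slot. Next, the middle one.

```bash
echo '[[[0,0,-0.03,0],[0,0,-0.06,0],[-0.005,0.02,-0.06,0],[-0.011,0.06,-0.06,0],[-0.011,0.083,-0.06,0],[-0.011,0.083,-0.045,0],[-0.011,0.083,-0.02,0],[-0.011,0.083,0,0],[-0.011,0.083,0.001,0],[-0.011,0.083,0.001,0]]]' > mv.in && python3 shift.py mv.in .06
echo '[[[0,0,0,0],[0,0,0,0],[0,0,0,0],[0,0,0,0],[0,0,0,0]]]' > mv.in && python3 shift.py mv.in 0
echo '[[[0,0,-0.005,0],[0,0,-0.015,0],[0,0,-0.025,0],[0,0,-0.03,0],[0,0,-0.03,0],[0,0,-0.03,0],[0,0,-0.03,0]]]' > mv.in && python3 shift.py mv.in 
echo '[[[0,0,0,0],[0,0,0,0]]]' > mv.in && python3 shift.py mv.in 
```

```text
time: 5.65
tool_pos: [0.4975, 0.2718, 0.0662]
ee_rot: [[-0.281, 0.96, -0.001], [0.96, 0.281, -0.0], [-0.0, -0.001, -1.0]]
force: [-0.3, -0.5, 0.3]
grip_width: 0.0598
grip_force: 0.0
time: 6.15
tool_pos: [0.4986, 0.2724, 0.068]
ee_rot: [[-0.281, 0.96, 0.003], [0.96, 0.281, 0.001], [0.001, 0.003, -1.0]]
force: [-0.5, 0.2, 5.6]
grip_width: 0.0304
grip_force: 60.2
time: 6.85
tool_pos: [0.4975, 0.2718, 0.0958]
ee_rot: [[-0.281, 0.96, -0.001], [0.96, 0.281, -0.0], [-0.0, -0.001, -1.0]]
force: [-0.3, 0.6, -1.2]
grip_width: 0.0302
grip_force: 59.5
time: 7.05
tool_pos: [0.4976, 0.2718, 0.096]
ee_rot: [[-0.281, 0.96, -0.001], [0.96, 0.281, -0.0], [-0.0, -0.001, -1.0]]
force: [-0.1, 0.3, -1.2]
grip_width: 0.031
grip_force: 59.5
```

Light too. Put it back.

```bash
echo '[[[0,0,0.008,0],[0,0,0.016,0],[0,0,0.022,0],[0,0,0.026,0],[0,0,0.029,0],[0,0,0.029,0],[0,0,0.029,0]]]' > mv.in && python3 shift.py mv.in
echo '[[[0,0,0,0],[0,0,0,0],[0,0,0,0]]]' > mv.in && python3 shift.py mv.in .06
python3 -c "
from h import *
goal(.5795,.2995,.066,17)"
```

```text
time: 7.75
tool_pos: [0.4974, 0.2717, 0.068]
ee_rot: [[-0.281, 0.96, -0.0], [0.96, 0.281, -0.0], [-0.0, -0.0, -1.0]]
force: [-4.3, -2.1, 6.1]
grip_width: 0.0303
grip_force: 60.2
time: 8.05
tool_pos: [0.4978, 0.272, 0.0672]
ee_rot: [[-0.281, 0.96, 0.0], [0.96, 0.281, 0.0], [-0.0, 0.0, -1.0]]
force: [-0.4, 0.1, 0.9]
grip_width: 0.0601
grip_force: 0.0
shift [0.0035 0.0861 0.0012] turn -0.71 dist 0.086 t 8.05 F [-0.39  0.13  0.86] w 0.0601 tcp [0.4978 0.272  0.0672] ty 16.29
```

```bash
echo '[[[0,0,-0.03,0],[0,0,-0.06,0],[0,0.02,-0.06,0],[0.003,0.06,-0.06,0],[0.003,0.085,-0.06,0],[0.003,0.085,-0.045,0],[0.003,0.085,-0.02,0],[0.003,0.085,0,0],[0.003,0.085,0.001,0],[0.003,0.085,0.001,0]]]' > mv.in && python3 shift.py mv.in .06
echo '[[[0,0,0,0],[0,0,0,0],[0,0,0,0],[0,0,0,0],[0,0,0,0]]]' > mv.in && python3 shift.py mv.in 0
echo '[[[0,0,-0.005,0],[0,0,-0.015,0],[0,0,-0.025,0],[0,0,-0.03,0],[0,0,-0.03,0],[0,0,-0.03,0],[0,0,-0.03,0]]]' > mv.in && python3 shift.py mv.in 
echo '[[[0,0,0,0],[0,0,0,0]]]' > mv.in && python3 shift.py mv.in 
```

```text
time: 9.05
tool_pos: [0.5783, 0.2985, 0.0661]
ee_rot: [[-0.281, 0.96, -0.001], [0.96, 0.281, -0.0], [-0.0, -0.001, -1.0]]
force: [0.2, 0.4, 0.5]
grip_width: 0.0599
grip_force: 0.0
time: 9.55
tool_pos: [0.5793, 0.2991, 0.0681]
ee_rot: [[-0.281, 0.96, 0.003], [0.96, 0.281, 0.001], [0.001, 0.003, -1.0]]
force: [-0.4, -0.0, 5.9]
grip_width: 0.0305
grip_force: 60.8
time: 10.25
tool_pos: [0.5782, 0.2985, 0.0958]
ee_rot: [[-0.281, 0.96, -0.001], [0.96, 0.281, -0.0], [-0.0, -0.001, -1.0]]
force: [-0.3, 0.6, -4.4]
grip_width: 0.0307
grip_force: 59.8
time: 10.45
tool_pos: [0.5783, 0.2986, 0.0959]
ee_rot: [[-0.281, 0.96, -0.001], [0.96, 0.281, -0.0], [-0.0, -0.001, -1.0]]
force: [0.3, 1.0, -4.6]
grip_width: 0.0305
grip_force: 59.8
```

The third one is the leaded pirk (about 4.5 N). Next I carry it to above the bay.

```bash
python3 - <<'E'
from h import *
goal(.45,.1,.23,0)
goal(.452,-.257,.23,-15.5)
E
```

```text
shift [-0.1546 -0.1789 -0.134 ] turn 16.29 dist 0.272 t 10.45 F [ 0.27  0.97 -4.62] w 0.0305 tcp [0.5783 0.2986 0.0959] ty 16.29
shift [-0.4978 -0.2771 -0.1338] turn 31.79 dist 0.585 t 10.45 F [ 0.27  0.97 -4.62] w 0.0305 tcp [0.5783 0.2986 0.0959] ty 16.29
```

```bash
echo '[[[0,0,-0.03,0],[0,0,-0.07,0],[0,-0.02,-0.11,0],[-0.03,-0.055,-0.134,2],[-0.06,-0.09,-0.134,5],[-0.09,-0.125,-0.134,8],[-0.12,-0.155,-0.134,11],[-0.155,-0.18,-0.134,14],[-0.20,-0.194,-0.134,17],[-0.245,-0.207,-0.134,20],[-0.29,-0.220,-0.134,23],[-0.335,-0.232,-0.134,26],[-0.38,-0.245,-0.134,29],[-0.42,-0.256,-0.134,31.8],[-0.455,-0.266,-0.134,31.8],[-0.48,-0.272,-0.134,31.8],[-0.498,-0.277,-0.134,31.8],[-0.498,-0.277,-0.134,31.8],[-0.498,-0.277,-0.134,31.8]]]' > mv.in && python3 shift.py mv.in
python3 - <<'E'
from h import *
from workcell import env, viewer, probe_bus
for n in('wrist','top'):
    f=viewer.grab_frame(n);cv2.imwrite(f'pics/{n}2.png',f['image']);np.savez(f'pics/{n}2.npz',**f)
goal(.452,-.257,.23,-15.5)
E
```

```text
time: 12.35
tool_pos: [0.4521, -0.2571, 0.2301]
ee_rot: [[0.268, 0.963, -0.0], [0.963, -0.268, 0.001], [0.0, -0.0, -1.0]]
force: [0.1, 0.2, -4.3]
grip_width: 0.0309
grip_force: 61.4
shift [-0.0007 -0.      0.0003] turn 0.03 dist 0.001 t 12.45 F [ 0.12 -0.27 -3.4 ] w 0.0304 tcp [ 0.4522 -0.2564  0.2303] ty -15.47
```

View pics/wrist2.png

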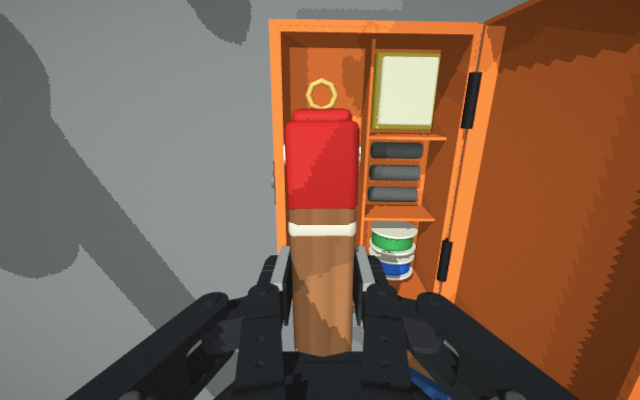

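Wrist view: the pirk is held above the bay. The box's front-left rim corner is at about (270,22), the front wall runs down to about (277,230), and the divider top is at column ~367.

```bash
python3 - <<'E'
from h import *
f=load('pics/wrist2.npz');hsv=cv2.cvtColor(f['image'],cv2.COLOR_BGR2HSV)
m=cv2.inRange(hsv,(5,150,60),(20,255,255))
rows=np.r_[40:160,195:235];L=[(255+np.argmax(m[r,255:300]>0),r) for r in rows]
cols=range(285,460);T=[(c,10+np.argmax(m[10:60,c]>0)) for c in cols]
def fit(P,z):
    W=np.array([ray(f,u,v,z)[:2] for u,v in P]);vx,vy,x,y=cv2.fitLine(W.astype(np.float32),cv2.DIST_HUBER,0,.01,.01).ravel();
    d=np.array([vx,vy]);p=np.array([x,y]);res=np.abs((W-p)@[-vy,vx]).mean();return p,d,res
p,d,r=fit(L,.08);q,e,r2=fit(T,.08)
print('front',p,np.degrees(np.arctan2(*d[::-1])),r,L[0],L[-1]);print('left',q,np.degrees(np.arctan2(*e[::-1])),r2,T[0],T[-1])
k=np.linalg.solve(np.c_[d,-e],q-p);c=p+k[0]*d;print('corner',c)
for yaw in(-14.5,-15.5,-16.5):
    a=np.radians(yaw);R=np.array([[np.cos(a),-np.sin(a)],[np.sin(a),np.cos(a)]])
    o=c-R@[-.09,.145];print(yaw,'origin',o,'bay',o+R@[-.043,0],'bay(y=+.03)',o+R@[-.043,.03])
# divider left edge (z .054) and front wall inner edge
for r in(60,90,140):
    row=f['image'][r];print(r,'wall',ray(f,270+(r-22)*.034,r,.08)[:2].round(4),'divider@365',ray(f,365,r,.054)[:2].round(4))
cv2.imwrite('pics/w2c.png',cv2.resize(f['image'][10:130,260:480],None,fx=3.6,fy=3.6,interpolation=cv2.INTER_NEAREST))
E
```

```text
front [ 0.42121708 -0.18955046] 73.65641 0.0002541279899380849 (np.int64(270), np.int64(40)) (np.int64(277), np.int64(234))
left [ 0.54122037 -0.12407697] -16.479797 0.00018379084215675972 (285, np.int64(19)) (459, np.int64(22))
corner [ 0.4484637  -0.09663676]
-14.5 origin [ 0.4992919  -0.25955237] bay [ 0.45766155 -0.24878603] bay(y=+.03) [ 0.46517295 -0.2197416 ]
-15.5 origin [ 0.49644088 -0.26041463] bay [ 0.45500477 -0.24892338] bay(y=+.03) [ 0.46302193 -0.22001447]
-16.5 origin [ 0.49357526 -0.26122701] bay [ 0.45234601 -0.24901435] bay(y=+.03) [ 0.46086647 -0.22024976]
60 wall [ 0.4398 -0.1284] divider@365 [ 0.5263 -0.1488]
90 wall [ 0.4326 -0.1528] divider@365 [ 0.5201 -0.1759]
140 wall [ 0.4194 -0.1971] divider@365 [ 0.5089 -0.225 ]
```

View pics/w2c.png

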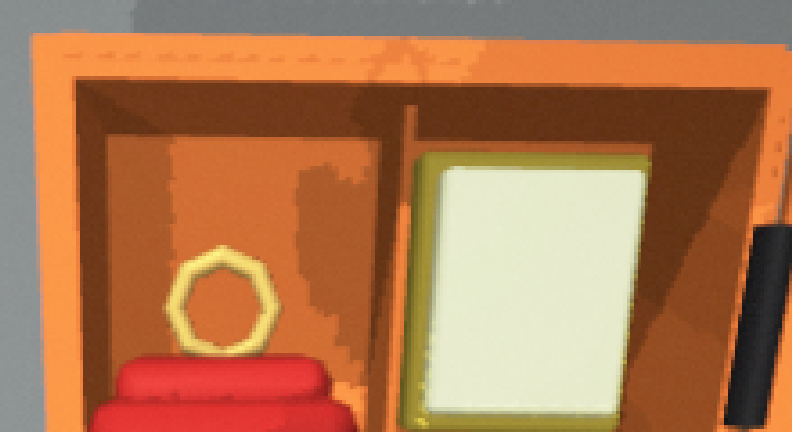

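Crop: the rim has an outward lip. The bay's inner front corner is at crop (75,80) and the divider top's left edge at (404,110) to (397,430).

```bash
python3 - <<'E'
from h import *
f=load('pics/wrist2.npz')
a=np.radians(-16.4);R=np.array([[np.cos(a),-np.sin(a)],[np.sin(a),np.cos(a)]])
px=lambda x,y:(260+(x+.5)/3.6-.5,10+(y+.5)/3.6-.5)
B=lambda x,y,z:R.T@ray(f,*px(x,y),z)[:2]
# in box-aligned coords
w=B(75,82,.08);w2=B(82,350,.08);y=B(400,84,.08);d=B(404,110,.054);d2=B(397,420,.054)
print('wall x',w[0]+.086,w2[0]+.086,'div x',d[0],d2[0],'y',y[1]-.141)
print('outer lip x',B(33,40,.08)[0]+.09,'outer y',B(33,36,.08)[1]-.145)
ox=np.mean([w[0]+.086,w2[0]+.086,d[0],d2[0]]);oy=y[1]-.141
o=R@[ox,oy];print('origin',o,'bay',R@[ox-.043,oy],'bay+.02',R@[ox-.043,oy+.02])
b=R@[ox-.043,oy];goal(*b,.012,-16.4)
E
```

```text
wall x 0.5532122547882882 0.5532045354468436 div x 0.5525007202896149 0.5560712258345153 y -0.11683292194744554
outer lip x 0.5472519463484223 outer y -0.11189430455364463
origin [ 0.49823063 -0.26842524] bay [ 0.45698013 -0.25628456] bay+.02 [ 0.46262696 -0.23709828]
shift [0.0013 0.0046 0.2183] turn 0.93 dist 0.218 t 12.45 F [ 0.12 -0.27 -3.4 ] w 0.0304 tcp [ 0.4522 -0.2564  0.2303] ty -15.47
```

```bash
echo '[[[0.001,0.005,0.01,0.9],[0.001,0.005,0.05,0.9],[0.001,0.005,0.09,0.9],[0.001,0.005,0.12,0.9],[0.001,0.005,0.145,0.9],[0.001,0.005,0.165,0.9],[0.001,0.005,0.18,0.9],[0.001,0.005,0.19,0.9],[0.001,0.005,0.2,0.9],[0.001,0.005,0.2,0.9]]]' > mv.in && python3 shift.py mv.in
echo '[[[0,0,0.005,0],[0,0,0.01,0],[0,0,0.013,0],[0,0,0.015,0],[0,0,0.015,0]]]' > mv.in && python3 shift.py mv.in
echo '[[[0,0,0.0015,0],[0,0,0.003,0],[0,0,0.003,0]]]' > mv.in && python3 shift.py mv.in
python3 -c "
from h import *
goal(.457,-.2563,.0115,-16.4)"
```

```text
time: 13.45
tool_pos: [0.4598, -0.2579, 0.031]
ee_rot: [[0.282, 0.959, 0.005], [0.959, -0.282, -0.002], [-0.0, 0.005, -1.0]]
force: [5.7, -0.8, -4.0]
grip_width: 0.0305
grip_force: 65.2
time: 13.95
tool_pos: [0.4647, -0.2605, 0.019]
ee_rot: [[0.282, 0.959, 0.014], [0.959, -0.282, -0.006], [-0.002, 0.015, -1.0]]
force: [16.9, -6.3, 0.2]
grip_width: 0.0307
grip_force: 66.6
time: 14.25
tool_pos: [0.4657, -0.261, 0.0167]
ee_rot: [[0.282, 0.959, 0.016], [0.959, -0.282, -0.008], [-0.003, 0.018, -1.0]]
force: [17.8, -6.5, 0.9]
grip_width: 0.0305
grip_force: 66.7
shift [ 0.0021 -0.0098  0.0051] turn 0.03 dist 0.011 t 14.25 F [17.82 -6.53  0.91] w 0.0305 tcp [ 0.4657 -0.261   0.0167] ty -16.37
```

Force of 18 N: the knuckles press on the front wall's rim. I'll shift towards the lower divider and see if it clears.

```bash
echo '[[[0,0.002,-0.003,0],[0,0.004,-0.003,0],[0,0.006,-0.003,0],[0,0.006,-0.003,0]]]' > mv.in && python3 shift.py mv.in
echo '[[[0,0.002,0,0],[0,0.003,0,0],[0,0.003,0,0]]]' > mv.in && python3 shift.py mv.in
python3 - <<'E'
from h import *
from workcell import env, viewer, probe_bus
goal(.457,-.2563,.0115,-16.4)
f=viewer.grab_frame('wrist');g=viewer.grab_frame('scene')
a=f['image'];b=cv2.resize(g['image'][170:290,150:300],None,fx=2.6,fy=2.6)
h=max(a.shape[0],b.shape[0]);np.savez('pics/w3.npz',**f);cv2.imwrite('pics/w3.png',a[:, :])
E
```

```text
time: 14.65
tool_pos: [0.4654, -0.2599, 0.0163]
ee_rot: [[0.282, 0.959, 0.004], [0.959, -0.282, -0.002], [-0.001, 0.004, -1.0]]
force: [6.0, -3.1, -0.3]
grip_width: 0.0304
grip_force: 67.0
time: 14.95
tool_pos: [0.4658, -0.2597, 0.0149]
ee_rot: [[0.282, 0.959, -0.001], [0.959, -0.282, 0.001], [0.0, -0.001, -1.0]]
force: [3.0, -0.7, -2.9]
grip_width: 0.0311
grip_force: 66.8
shift [ 0.0008 -0.0094  0.0034] turn -0.01 dist 0.01 t 14.95 F [ 2.98 -0.74 -2.86] w 0.0311 tcp [ 0.4658 -0.2597  0.0149] ty -16.41
```

View pics/w3.png

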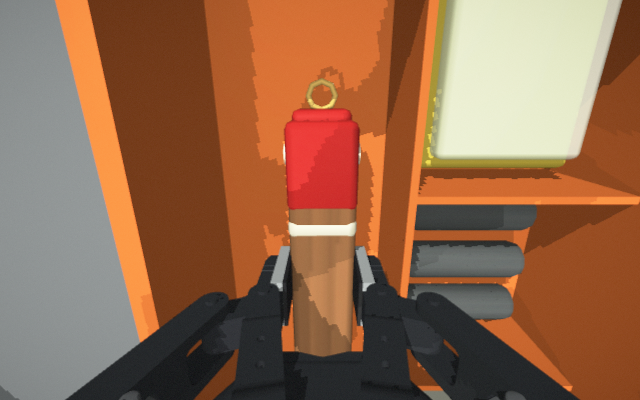

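Wrist view: the pirk hangs inside the bay, clear of the front wall (col ~140) and the divider (col ~405), and the contact force is nearly gone. Continue down in small steps.

```bash
echo '[[[0,0.001,0,0],[0,0.002,0.001,0],[0,0.002,0.001,0]]]' > mv.in && python3 shift.py mv.in
echo '[[[0,0.0005,0.001,0],[0,0.001,0.002,0],[0,0.001,0.002,0]]]' > mv.in && python3 shift.py mv.in
echo '[[[0,0,0.001,0],[0,0,0.001,0]]]' > mv.in && python3 shift.py mv.in
```

```text
time: 15.35
tool_pos: [0.4665, -0.26, 0.0144]
ee_rot: [[0.283, 0.959, -0.003], [0.959, -0.283, 0.001], [0.0, -0.003, -1.0]]
force: [-5.5, 1.8, 3.4]
grip_width: 0.0306
grip_force: 71.9
time: 15.65
tool_pos: [0.4667, -0.2601, 0.014]
ee_rot: [[0.283, 0.959, -0.003], [0.959, -0.283, 0.001], [-0.0, -0.003, -1.0]]
force: [-13.6, 5.5, 18.2]
grip_width: 0.0307
grip_force: 82.0
time: 15.85
tool_pos: [0.4668, -0.2601, 0.0138]
ee_rot: [[0.283, 0.959, -0.002], [0.959, -0.283, 0.0], [-0.0, -0.002, -1.0]]
force: [-16.3, 6.2, 24.1]
grip_width: 0.0304
grip_force: 85.8
```

The linkage is wedged between the rim and the divider just above the floor, so this grip is too deep. I'll lift out, set the pirk on the clear table in front of the box, and regrip it higher.

```bash
echo '[[[0,-0.002,-0.006,0],[0,-0.003,-0.02,0],[0,-0.003,-0.045,0],[0,-0.003,-0.085,0],[0,-0.003,-0.115,0],[0,-0.03,-0.12,0],[0,-0.075,-0.12,0],[0,-0.12,-0.12,0],[0,-0.15,-0.12,0],[0,-0.165,-0.11,0],[0,-0.165,-0.08,0],[0,-0.165,-0.05,0],[0,-0.165,-0.03,0],[0,-0.165,-0.02,0],[0,-0.165,-0.015,0],[0,-0.165,-0.015,0],[0,-0.165,-0.015,0]]]' > mv.in && python3 shift.py mv.in
python3 -c "
from h import *
goal(.313,-.215,.008,-16.4)"
```

```text
time: 17.55
tool_pos: [0.3113, -0.2147, 0.0272]
ee_rot: [[0.282, 0.959, 0.001], [0.959, -0.282, -0.001], [-0.0, 0.001, -1.0]]
force: [-0.8, -0.2, -3.4]
grip_width: 0.0305
grip_force: 67.1
shift [0.0002 0.0017 0.0192] turn -0.0 dist 0.019 t 17.55 F [-0.85 -0.17 -3.37] w 0.0305 tcp [ 0.3113 -0.2147  0.0272] ty -16.4
```

```bash
echo '[[[0,0,0.006,0],[0,0,0.011,0],[0,0,0.015,0],[0,0,0.0175,0],[0,0,0.0185,0],[0,0,0.0185,0]]]' > mv.in && python3 shift.py mv.in
echo '[[[0,0,0.0005,0],[0,0,0.001,0],[0,0,0.001,0]]]' > mv.in && python3 shift.py mv.in
```

```text
time: 18.15
tool_pos: [0.3104, -0.2141, 0.0082]
ee_rot: [[0.282, 0.959, -0.0], [0.959, -0.282, 0.0], [0.0, -0.0, -1.0]]
force: [-3.1, 1.7, 3.8]
grip_width: 0.0305
grip_force: 67.8
time: 18.45
tool_pos: [0.3104, -0.2141, 0.0081]
ee_rot: [[0.282, 0.959, -0.0], [0.959, -0.282, 0.0], [0.0, -0.0, -1.0]]
force: [-6.9, 4.8, 16.9]
grip_width: 0.0301
grip_force: 69.5
```

```bash
echo '[[[0,0,-0.001,0],[0,0,-0.001,0],[0,0,-0.002,0],[0,0,-0.0045,0],[0,0,-0.0045,0],[0,0,-0.0045,0]]]' > mv.in && python3 shift.py mv.in .06
python3 -c "
from h import *
goal(.313,-.215,.012,-16.4)"
```

```text
time: 19.05
tool_pos: [0.3107, -0.2143, 0.0114]
ee_rot: [[0.282, 0.959, 0.0], [0.959, -0.282, -0.0], [-0.0, 0.0, -1.0]]
force: [0.7, -0.2, 0.1]
grip_width: 0.0601
grip_force: 0.0
shift [-0.      0.0024 -0.0006] turn -0.01 dist 0.002 t 19.05 F [ 0.7  -0.15  0.07] w 0.0601 tcp [ 0.3107 -0.2143  0.0114] ty -16.41
```

```bash
echo '[[[0,0,0,0],[0,0,0,0],[0,0,0,0],[0,0,0,0],[0,0,0,0]]]' > mv.in && python3 shift.py mv.in 0
echo '[[[0,0,-0.005,0],[0,0,-0.015,0],[0,0,-0.02,0],[0,0,-0.02,0],[0,0,-0.02,0]]]' > mv.in && python3 shift.py mv.in
python3 -c "
from h import *
goal(.4665,-.2600,.12,-16.4)"
```

```text
time: 19.55
tool_pos: [0.3106, -0.2142, 0.0115]
ee_rot: [[0.282, 0.959, -0.0], [0.959, -0.282, -0.0], [-0.0, -0.0, -1.0]]
force: [-1.8, 0.9, 5.8]
grip_width: 0.0303
grip_force: 60.4
time: 20.05
tool_pos: [0.3107, -0.2143, 0.0314]
ee_rot: [[0.282, 0.959, 0.0], [0.959, -0.282, -0.0], [-0.0, 0.0, -1.0]]
force: [-0.5, 0.1, -3.9]
grip_width: 0.0304
grip_force: 59.9
shift [ 0.0002  0.1624 -0.0885] turn -0.01 dist 0.185 t 20.05 F [-0.45  0.08 -3.93] w 0.0304 tcp [ 0.3107 -0.2143  0.0314] ty -16.41
```

Only 11.5 mm above the underside; I'll regrip 3 mm higher for room to open.

```bash
echo '[[[0,0,0.008,0],[0,0,0.015,0],[0,0,0.019,0],[0,0,0.02,0],[0,0,0.02,0]]]' > mv.in && python3 shift.py mv.in
echo '[[[0,0,0,0],[0,0,0,0],[0,0,-0.0015,0],[0,0,-0.003,0],[0,0,-0.003,0]]]' > mv.in && python3 shift.py mv.in .06
echo '[[[0,0,0,0],[0,0,0,0],[0,0,0,0],[0,0,0,0],[0,0,0,0]]]' > mv.in && python3 shift.py mv.in 0
echo '[[[0,0,-0.005,0],[0,0,-0.015,0],[0,0,-0.02,0],[0,0,-0.02,0],[0,0,-0.02,0]]]' > mv.in && python3 shift.py mv.in
python3 -c "
from h import *
goal(.4658,-.2597,.12,-16.4)"
```

```text
time: 20.55
tool_pos: [0.3099, -0.2137, 0.0115]
ee_rot: [[0.282, 0.959, -0.001], [0.959, -0.282, 0.001], [0.001, -0.002, -1.0]]
force: [-6.0, 5.3, 9.8]
grip_width: 0.0301
grip_force: 61.4
time: 21.05
tool_pos: [0.3108, -0.2144, 0.0145]
ee_rot: [[0.282, 0.959, 0.0], [0.959, -0.282, -0.0], [-0.0, 0.0, -1.0]]
force: [0.7, 0.2, 0.8]
grip_width: 0.0603
grip_force: 0.0
time: 21.55
tool_pos: [0.3106, -0.2143, 0.0146]
ee_rot: [[0.282, 0.959, -0.0], [0.959, -0.282, -0.0], [-0.0, 0.0, -1.0]]
force: [-2.2, 1.9, 5.1]
grip_width: 0.0306
grip_force: 60.2
time: 22.05
tool_pos: [0.3107, -0.2143, 0.0344]
ee_rot: [[0.282, 0.959, 0.0], [0.959, -0.282, -0.0], [-0.0, 0.0, -1.0]]
force: [1.0, 0.8, -3.4]
grip_width: 0.0299
grip_force: 60.0
shift [ 0.0002  0.1616 -0.0855] turn -0.01 dist 0.183 t 22.05 F [ 0.96  0.84 -3.42] w 0.0299 tcp [ 0.3107 -0.2143  0.0344] ty -16.41
```

```bash
echo '[[[0,0,-0.03,0],[0,0,-0.07,0],[0,0.02,-0.1,0],[0,0.055,-0.105,0],[0,0.1,-0.105,0],[0,0.14,-0.105,0],[0,0.1615,-0.1,0],[0,0.1615,-0.075,0],[0,0.1615,-0.045,0],[0,0.1615,-0.02,0],[0,0.1615,0,0],[0,0.1615,0.008,0],[0,0.1615,0.009,0],[0,0.1615,0.009,0]]]' > mv.in && python3 shift.py mv.in
echo '[[[0,0,0.002,0],[0,0,0.004,0],[0,0,0.005,0],[0,0,0.005,0]]]' > mv.in && python3 shift.py mv.in
echo '[[[0,0,0.001,0],[0,0,0.0015,0],[0,0,0.0015,0]]]' > mv.in && python3 shift.py mv.in
```

```text
time: 23.45
tool_pos: [0.4659, -0.26, 0.0258]
ee_rot: [[0.282, 0.959, 0.0], [0.959, -0.282, -0.0], [-0.0, 0.001, -1.0]]
force: [-0.1, -0.9, -3.4]
grip_width: 0.03
grip_force: 61.5
time: 23.85
tool_pos: [0.4656, -0.2599, 0.0204]
ee_rot: [[0.282, 0.959, 0.0], [0.959, -0.282, -0.0], [-0.0, 0.0, -1.0]]
force: [0.9, 0.4, -3.6]
grip_width: 0.0304
grip_force: 61.5
time: 24.15
tool_pos: [0.4655, -0.2598, 0.0187]
ee_rot: [[0.282, 0.959, -0.0], [0.959, -0.282, 0.0], [0.0, -0.0, -1.0]]
force: [0.6, 0.4, -4.7]
grip_width: 0.0302
grip_force: 61.5
```

No side contact now. A touch more, until the pirk bears on the floor.

```bash
echo '[[[0,0,0.0005,0],[0,0,0.001,0],[0,0,0.001,0]]]' > mv.in && python3 shift.py mv.in
echo '[[[0,0,0.0005,0],[0,0,0.001,0],[0,0,0.001,0]]]' > mv.in && python3 shift.py mv.in
```

```text
time: 24.45
tool_pos: [0.4656, -0.2598, 0.0186]
ee_rot: [[0.282, 0.959, 0.0], [0.959, -0.282, -0.0], [-0.0, 0.0, -1.0]]
force: [-3.6, 1.6, 5.5]
grip_width: 0.0299
grip_force: 62.4
time: 24.75
tool_pos: [0.4656, -0.2599, 0.0186]
ee_rot: [[0.282, 0.959, 0.001], [0.959, -0.282, -0.001], [-0.0, 0.001, -1.0]]
force: [-5.8, 3.2, 13.6]
grip_width: 0.0304
grip_force: 63.4
```

```bash
echo '[[[0,0,-0.0005,0],[0,0,-0.001,0],[0,0,-0.001,0]]]' > mv.in && python3 shift.py mv.in .036
echo '[[[0,0,-0.004,0],[0,0,-0.01,0],[0,0,-0.02,0],[0,0,-0.04,0],[0,0,-0.08,0],[0,0,-0.13,0],[0,0,-0.18,0],[0,0,-0.2,0],[0,0,-0.2,0]]]' > mv.in && python3 shift.py mv.in
python3 - <<'E'
from h import *
from workcell import env, viewer, probe_bus
f=viewer.grab_frame('wrist');cv2.imwrite('pics/w4.png',f['image']);np.savez('pics/w4.npz',**f)
g=viewer.grab_frame('scene');np.savez('pics/s4.npz',**g);cv2.imwrite('pics/s4.png',g['image'])
goal(.4658,-.2597,.12,-16.4)
E
```

```text
time: 25.05
tool_pos: [0.4662, -0.2601, 0.0183]
ee_rot: [[0.282, 0.959, 0.001], [0.959, -0.282, -0.001], [-0.0, 0.001, -1.0]]
force: [-0.5, -0.2, 4.1]
grip_width: 0.0359
grip_force: 1.8
time: 25.95
tool_pos: [0.467, -0.2607, 0.2226]
ee_rot: [[0.283, 0.959, 0.007], [0.959, -0.283, -0.004], [-0.002, 0.007, -1.0]]
force: [0.2, 0.2, -0.7]
grip_width: 0.0361
grip_force: 0.0
shift [0.0003 0.     0.0982] turn -0.01 dist 0.098 t 26.05 F [-0.29  0.13 -0.8 ] w 0.0361 tcp [ 0.4656 -0.2599  0.2182] ty -16.41
```

View pics/w4.png

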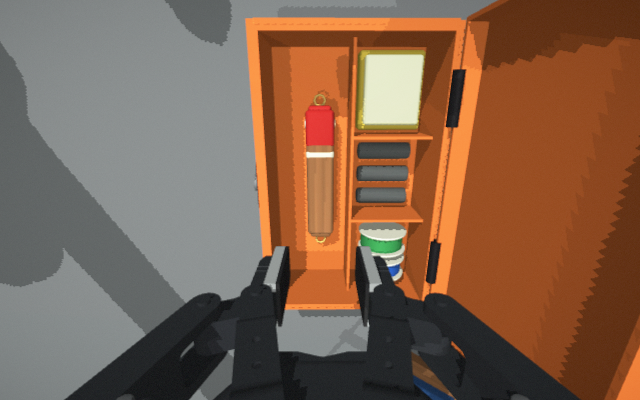

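Wrist view: the pirk lies flat in the front bay (about 320,170), released. Next, the lid.

```bash
python3 - <<'E'
from h import *
from workcell import env, viewer, probe_bus
s=probe_bus.sense();print(np.round(s['qpos'],1))
a=np.radians(-16.4);R=np.array([[np.cos(a),-np.sin(a)],[np.sin(a),np.cos(a)]]);o=np.array([.4982,-.2684])
print('now box',R.T@(s['tool_pos'][:2]-o))
for x,z in((.19,.33),(.19,.245)): goal(*(o+R@[x,.04]),z,73.6);print(np.linalg.norm(o+R@[x,.04]))
r=.165
for th in np.r_[1.7:-.01:-.1]:
    x=.093-r*np.cos(th)+.023*np.sin(th)+.012;z=.0805+r*np.sin(th)+.023*np.cos(th)
    print(round(th,1),'from approach: box dx %.3f  down %.3f'%(x-.19,.245-z))
# lid edge corners in the top view -> angle
f=load('pics/top0.npz');px=lambda x,y:(368+(x+.5)/5-.5,140+(y+.5)/5-.5)
for th in(1.5,1.55,1.6,1.65,1.7):
  x=.093-.19*np.cos(th)+.023*np.sin(th);z=.0805+.19*np.sin(th)+.023*np.cos(th)
  print(th,[((proj(f,[*(o+R@[x,y]),z])-[368,140])*5).round().tolist() for y in(.151,-.151)],'seen (165,15),(775,165)')
E
```

```text
[-29.2   8.1  -2.9  79.   -0.   77.2]
now box [-0.03366478 -0.00103916]
shift [ 0.041   0.2238 -0.1116] turn 89.99 dist 0.253 t 26.05 F [-0.29  0.13 -0.8 ] w 0.0361 tcp [ 0.4656 -0.2599  0.2182] ty -16.41
0.7476673496368219
shift [ 0.0411  0.2237 -0.0266] turn 89.99 dist 0.229 t 26.05 F [-0.29  0.13 -0.8 ] w 0.0361 tcp [ 0.4656 -0.2599  0.2182] ty -16.41
0.7476673496368219
1.7 from approach: box dx -0.041  down 0.004
1.6 from approach: box dx -0.057  down 0.000
1.5 from approach: box dx -0.074  down -0.002
1.4 from approach: box dx -0.090  down -0.002
1.3 from approach: box dx -0.107  down -0.001
1.2 from approach: box dx -0.123  down 0.002
1.1 from approach: box dx -0.139  down 0.007
1.0 from approach: box dx -0.155  down 0.013
0.9 from approach: box dx -0.170  down 0.021
0.8 from approach: box dx -0.183  down 0.030
0.7 from approach: box dx -0.196  down 0.041
0.6 from approach: box dx -0.208  down 0.052
0.5 from approach: box dx -0.219  down 0.065
0.4 from approach: box dx -0.228  down 0.079
0.3 from approach: box dx -0.236  down 0.094
0.2 from approach: box dx -0.242  down 0.109
0.1 from approach: box dx -0.247  down 0.125
-0.0 from approach: box dx -0.250  down 0.142
1.5 [[154.0, 46.0], [765.0, 197.0]] seen (165,15),(775,165)
1.55 [[159.0, 28.0], [768.0, 179.0]] seen (165,15),(775,165)
1.6 [[163.0, 11.0], [771.0, 161.0]] seen (165,15),(775,165)
1.65 [[167.0, -6.0], [774.0, 143.0]] seen (165,15),(775,165)
1.7 [[170.0, -22.0], [775.0, 126.0]] seen (165,15),(775,165)
```

```bash
echo '[[[0,0,-0.04,-8],[0,0,-0.08,-16],[0.01,0,-0.11,-24],[0.02,0,-0.115,-32],[0.03,0.02,-0.115,-40],[0.04,0.05,-0.115,-48],[0.04,0.085,-0.115,-56],[0.04,0.12,-0.115,-64],[0.04,0.155,-0.115,-72],[0.04,0.185,-0.115,-80],[0.04,0.204,-0.115,-88],[0.04,0.204,-0.115,-90],[0.04,0.204,-0.115,-90],[0.04,0.204,-0.115,-90]]]' > mv.in && python3 shift.py mv.in 0
python3 - <<'E'
from h import *
a=np.radians(-16.4);R=np.array([[np.cos(a),-np.sin(a)],[np.sin(a),np.cos(a)]]);o=np.array([.4982,-.2684])
goal(*(o+R@[.17,.04]),.245,73.6)
E
```

```text
time: 27.45
tool_pos: [0.6723, -0.279, 0.3314]
ee_rot: [[-0.959, 0.283, -0.002], [0.283, 0.959, 0.001], [0.002, 0.0, -1.0]]
force: [0.4, -0.6, 1.1]
grip_width: -0.0001
grip_force: 0.0
shift [-0.0002  0.001   0.0864] turn -0.07 dist 0.086 t 27.45 F [ 0.35 -0.6   1.06] w -0.0001 tcp [ 0.6723 -0.279   0.3314] ty 73.53
```

```bash
echo '[[[0,0,0.03,0],[0,0,0.06,0],[0,0,0.08,0],[0,0,0.086,0],[0,0,0.086,0],[0.015,0,0.086,0],[0.03,0,0.086,0],[0.037,0,0.086,0],[0.054,0,0.085,0],[0.07,0,0.085,0],[0.087,0,0.085,0],[0.103,0,0.088,0],[0.119,0,0.093,0],[0.119,0,0.093,0]]]' > mv.in && python3 shift.py mv.in
echo '[[[0.016,0,0.006,0],[0.031,0,0.014,0],[0.044,0,0.023,0],[0.057,0,0.034,0],[0.069,0,0.045,0],[0.080,0,0.058,0],[0.089,0,0.072,0],[0.097,0,0.087,0],[0.097,0,0.087,0],[0.097,0,0.087,0]]]' > mv.in && python3 shift.py mv.in
python3 - <<'E'
from h import *
from workcell import env, viewer, probe_bus
g=viewer.grab_frame('scene');cv2.imwrite('pics/s5.png',cv2.resize(g['image'][120:320,120:420],None,fx=2.6,fy=2.6))
E
```

```text
time: 28.85
tool_pos: [0.5575, -0.2453, 0.2416]
ee_rot: [[-0.959, 0.283, 0.002], [0.283, 0.959, -0.001], [-0.002, -0.0, -1.0]]
force: [0.3, 0.5, 0.1]
grip_width: 0.0002
grip_force: 0.0
time: 29.85
tool_pos: [0.4662, -0.2184, 0.1536]
ee_rot: [[-0.959, 0.283, 0.001], [0.283, 0.959, -0.0], [-0.001, -0.0, -1.0]]
force: [0.2, 0.1, 0.3]
grip_width: 0.0002
grip_force: 0.0
```

View pics/s5.png

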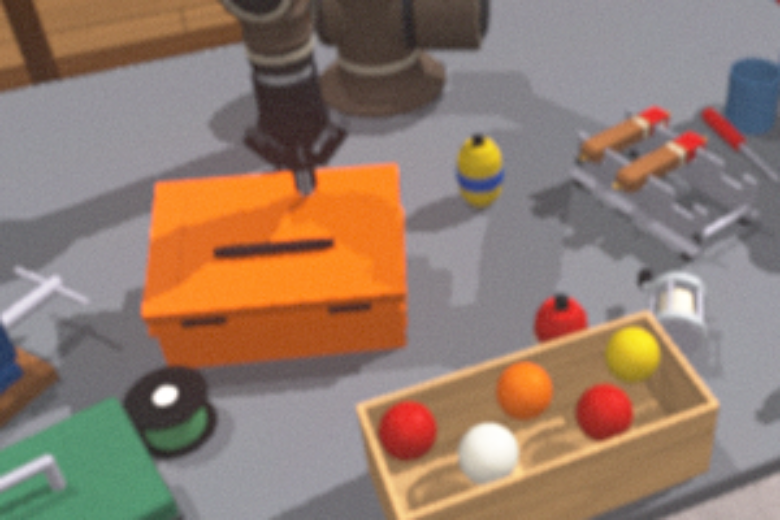

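Scene view: the lid is pushed most of the way down, with the fingertip near its free edge (305,185), and the two light pirks are in their slots. Next I press it shut gently.

```bash
echo '[[[0.004,0,0.01,0],[0.007,0,0.02,0],[0.01,0,0.03,0],[0.012,0,0.038,0],[0.013,0,0.044,0],[0.013,0,0.047,0],[0.013,0,0.047,0]]]' > mv.in && python3 shift.py mv.in
echo '[[[0,0,0.0015,0],[0,0,0.003,0],[0,0,0.003,0]]]' > mv.in && python3 shift.py mv.in
echo '[[[0,0,0.0015,0],[0,0,0.003,0],[0,0,0.003,0]]]' > mv.in && python3 shift.py mv.in
```

```text
time: 30.6
tool_pos: [0.4525, -0.2142, 0.1052]
ee_rot: [[-0.959, 0.282, -0.001], [0.282, 0.959, 0.001], [0.001, 0.0, -1.0]]
force: [0.2, -0.3, 0.4]
grip_width: -0.0002
grip_force: 0.0
time: 30.9
tool_pos: [0.4531, -0.2145, 0.1035]
ee_rot: [[-0.959, 0.282, 0.001], [0.282, 0.959, -0.0], [-0.001, -0.0, -1.0]]
force: [-2.1, -0.1, 4.1]
grip_width: -0.0
grip_force: 2.3
time: 31.2
tool_pos: [0.4532, -0.2145, 0.1033]
ee_rot: [[-0.959, 0.282, 0.003], [0.282, 0.959, -0.001], [-0.003, -0.0, -1.0]]
force: [-10.2, 3.6, 24.4]
grip_width: -0.0001
grip_force: 12.4
```

The firm stop is at z = 0.1033, the shut height. I'll lift clear and check.

```bash
echo '[[[0,0,0,0],[0,0,-0.01,0],[0,0,-0.04,0],[0,0,-0.08,0],[0,0,-0.12,0],[0.04,0,-0.15,0],[0.08,0,-0.15,0],[0.12,0,-0.15,0],[0.15,0,-0.15,0],[0.15,0,-0.15,0],[0.15,0,-0.15,0]]]' > mv.in && python3 shift.py mv.in
python3 - <<'E'
from h import *
from workcell import env, viewer, probe_bus
f=viewer.grab_frame('top');g=viewer.grab_frame('scene')
a=cv2.resize(g['image'][130:290,140:440],(800,427));b=f['image'][100:280,150:550]
cv2.imwrite('pics/end.png',np.vstack([cv2.resize(g['image'][130:290,140:440],(600,320)),cv2.resize(b,(600,270))]))
s=probe_bus.sense();print(s['time'],s['tool_pos'],s['force'])
a=np.radians(-16.4);R=np.array([[np.cos(a),-np.sin(a)],[np.sin(a),np.cos(a)]]);o=np.array([.4982,-.2684])
E
```

```text
time: 32.3
tool_pos: [0.3092, -0.1722, 0.2503]
ee_rot: [[-0.959, 0.283, 0.002], [0.283, 0.959, -0.001], [-0.002, -0.0, -1.0]]
force: [0.2, 0.0, 0.3]
grip_width: -0.0003
grip_force: 0.0
32.4 [ 0.30985207 -0.17239714  0.24981993] [ 0.23122029 -0.14958081 -0.40536444]
```

View pics/end.png

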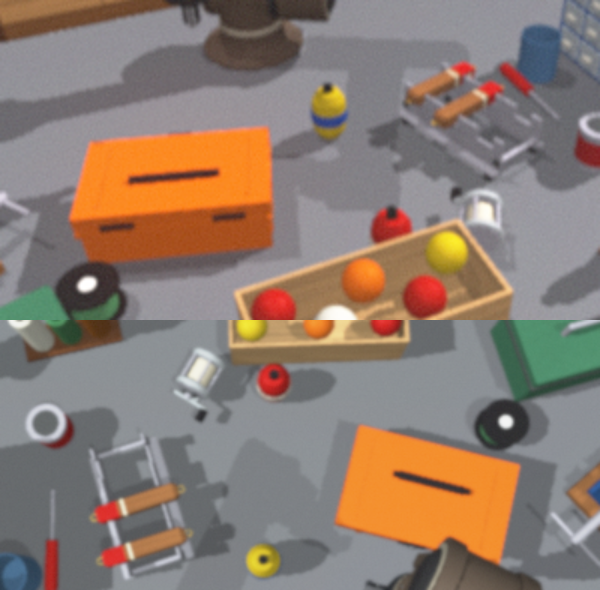

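The final views show the lid shut flat, two pirks in their slots, the other things undisturbed and the arm clear.

```bash
python3 -c "
from workcell import env, viewer, probe_bus
print(env.close_job())"
```

```text
the job is handed in; nothing more can be done
None
```

The job is handed in at about 32 s: the leaded pirk (about 4.5 N, from the far slot) lies in the box's front bay, the lid is pressed shut to its stop, and the two light pirks are back in their rack slots. My first try at the bay wedged the gripper against the box (about 30 N at the wrist), so I set the pirk briefly on the table and regripped it higher.

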